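# Load the blank magazine of a bench setting press

## Task

Load every loose aluminium blank disc on the bench into the four-post stack magazine: press each one down against the sprung follower until it is held below both spring catches. Then slide the loaded magazine along the bench by its handle, without lifting it off the bench, into the seat in front of the press until it is snug against both rails, and only then throw the press's lever fully over, away from you. Leave the jar, the hammer and the whetstone where they are.

Things in the scene. Friction and masses are not known exactly. Their poses are not given: they have to be found in the camera images.
- blank1: a plain aluminium disc 50 mm across and 10 mm thick, 53 g, both faces alike, lying flat on the bench at the start; origin at its centre (5 mm above the underside), z along its axis. None if it is absent in this run.
- blank2: a plain aluminium disc 50 mm across and 10 mm thick, 53 g, both faces alike, lying flat on the bench at the start; origin at its centre (5 mm above the underside), z along its axis. None if it is absent in this run.
- blank3: a plain aluminium disc 50 mm across and 10 mm thick, 53 g, both faces alike, lying flat on the bench at the start; origin at its centre (5 mm above the underside), z along its axis. None if it is absent in this run.
- blank4: a plain aluminium disc 50 mm across and 10 mm thick, 53 g, both faces alike, lying flat on the bench at the start; origin at its centre (5 mm above the underside), z along its axis. None if it is absent in this run.
- blank5: a plain aluminium disc 50 mm across and 10 mm thick, 53 g, both faces alike, lying flat on the bench at the start; origin at its centre (5 mm above the underside), z along its axis. None if it is absent in this run.
- magazine: loose stack magazine, 0.7 kg, standing on the bench. Steel base 10 mm thick, x -45 to +45, y -115 to +50 mm; origin on its underside, on the axis of the stack. Four posts on the diagonals guide the blanks: 52.4 mm across inner faces from height 10 to 84 mm, flared outwards up to 94 mm. Its +x and -x sides are open 30 mm wide, for fingers closing along its x; spring catches at +y and -y
- mouth (a point): on the axis of the stack, 72 mm above the magazine's underside, level with the undersides of the catches. A blank whose top is pressed 2 mm or more below this stays down: the topmost rests with its centre 67 mm above the underside, those below 10 mm lower each (each new one pushes the others down). A blank not yet pressed home rests on the catches' slopes, its centre 75 to 92 mm up
- follower (a joint): how far (m) the black follower, a 40 mm disc on a spring in the magazine, is down: 0 when empty, its top then 68 mm above the magazine's underside; 0.052 at most. Spring 3.6 N plus 0.06 N per mm; with the catches pressing takes up to about 20 N. Five blanks fit and leave about 6 mm of travel
- catch_a (a joint): how far (m, 0 to 0.007) the spring catch at the magazine's +y is pushed outwards; its twin is at -y. Each is 10 mm wide in x, reaches 4 mm over a blank's edge with its flat underside at height 72 mm, and its inner face slopes back up to 88 mm, so a blank coming down pushes it aside; about 2 N each
- handle_top (a point): middle of the top of the magazine's handle, a steel upright tab on the base at magazine (0, -100) mm: 12 mm thick along the magazine's x, 25 mm along its y, from height 10 to 80 mm; nothing beside it in x. The magazine is slid by it
- press: fixed grey bench press with its feed seat, marked by a thin dark sheet level with the bench. Origin on the bench where the magazine's origin belongs when seated, axes along the magazine's. Open towards -x and -y. Grey housing behind the seat: x -85 to +85, y +62 to +192 mm, 60 mm high; on it a column from y +161 to +191, x -40 to +40 mm, up to 220 mm
- rail_corner (a point): inner corner, on the bench, of the seat's two aluminium rails, 18 mm high, at press (+45.5, +50.5) mm: one rail runs along the press's y from -60 to +60 mm with its inner face at x +45.5, the other along x from -50 to +50 mm with its inner face at y +50.5
- lever (a joint): angle of the press's lever: 0 leaning towards the press's -x (towards the robot), 1.0 rad fully over towards +x; it stays where it is left and swings with about 1 N
- lever_tip (a point): centre of the lever's black ball, 26 mm across, at the end of a rod 80 mm long. The rod turns about an axis along the press's y, 82 mm above the bench at press (0, +92) mm; the ball swings from press x -38 to +38 mm, at heights from 152 to 162 mm
- jar: bystander: glass jar with a steel cap, 60 mm across, 80 mm high; leave alone; origin at its underside
- hammer: bystander: hammer 260 mm long lying on the bench; leave alone
- whetstone: bystander: grey whetstone 70 x 180 x 25 mm; leave alone; origin at its underside
Not all that is in view belongs to the job. Leave any orange look-alike of the blank3 alone.

How it is judged:
By the outcome, as a careful person would: the job done as asked, in the order asked, and still so for the second after the job is handed in, with the robot touching nothing.
Of blank1, blank2, blank3, blank4, blank5 only 3 to 5 are there at a start; the rules pass over those that are not, and their reading is None.
At some moment in a run one of blank1, blank2, blank3, blank4, blank5 may be knocked a few centimetres aside while the robot is not near it.
Once in a run the grip may slacken for a moment while it holds something.
It also fails if it takes over 210 s, if anything falls off the work surface, if the arm or the gripper's body presses on something with over 40 N, if the wrist force passes 120 N, or if a joint passes its speed limit or range.

## Robot

A 6-joint arm with a two-finger parallel gripper is mounted at the origin on the work surface. World frame = base frame: x ahead of the robot, y to its left, z up, the work surface at z = 0. Lengths are in m, angles in rad, forces in N, time in s.
With the tool pointing down it reaches from about 0.275 to 0.75 m from the base axis. Payload 10.2 kg.
Tool frame: the origin (TCP) lies midway between the tips of the shut fingers; the grasp point (between the pads) lies 19 mm behind it (env.hold_point_z is the distance from the TCP to the grasp point, in m); z points along the fingers, y is the line along which they close (so a half turn about z gives the same grasp; the last joint's range is limited). The gripper opens to 85 mm and grips with 20 to 120 N. Pads are 22 mm wide; open, the fingers measure 114 mm over their backs; the gripper's body (76 mm by 85 mm) begins 54 mm behind the grasp point. The pads swing forward as they close: fully open they stand 13 mm farther back than shut.
Start: joints at [0.993, 0.313, 1.498, -0, 1.331, -0.223], TCP at [0.182, 0.492, 0.231] pointing down, gripper open.
Joint ranges: [-2.94, 2.94], [-0.97, 2.17], [0.19, 2.56], [-1.23, 4.37], [0.02, 3.11], [-2.88, 2.88]. Speed limits (rad/s): [2.39, 2.39, 3.01, 3.14, 3.14, 3.14].

## Interface

Orientations are given as a unit quaternion [x, y, z, w].
In Python, from bench import env, kinematics, monitor, eyes, job gives the robot as it stands. The module is installed in compiled form; this text tells all that it offers. Calls block until the motion is done:
- env.reach(position, orientation): joint-space move of the TCP to a pose.
- env.movel(position, velocity=0.15, frame=None, guard=None): straight line of the TCP; frame=None keeps the orientation; velocity is the mean speed in m/s. With guard (N) it stops when the force on the tool has changed by that much, and returns True; else False.
- env.set_joints(angles): joint-space move.
- env.release() and env.close_gripper(effort=None): open the fingers fully, or close them until they stop; effort is the grip in N (None keeps the last).
- env.hold(seconds).
- kinematics.ik(position, orientation): joint angles nearest the present ones, or None.
- monitor.sense(): the state.
- eyes.grab_frame(name): name is "side" or "top"; returns a dict with "frame" (384x512x3 uint8, red, green, blue), "mtx" (3x3 intrinsics, pixels), "view" (4x4, takes a point from world to camera coordinates). Camera axes: x right, y down, z forward; pixel columns grow to the right and rows downward; lengths in m; the calibration is good to about 2 mm. A picture is of the moment at which its call begins. There is no depth.
A pose or a line that the arm cannot do raises env.MotionError and nothing moves.
- job.hand_in(): hands the job in; it is judged then, once.
The state is a dict: "clock": time; "joints": joint angles; "qvel": joint speeds; "joint_efforts": joint torques, N m; "position": TCP position; "ee_rot": TCP orientation; "contact_force": force on the tool from outside, world axes, zero at the start; "ft_torque": the same for the moment, N m; "finger_gap": opening from 0.0 (shut) to 1.0 (fully open); "gripper_force": force on a finger pad.
Only numpy, scipy, OpenCV 4.12 (cv2) and the standard library are available. Lean on these libraries where they do the work, as an engineer would, in place of code of your own. Each camera call takes 0.05 s, during which the arm holds its last target. There are 200 camera calls.

## Working session

There is one attempt and no reset: what is moved stays moved. The work goes in short steps, each a Python script; the robot and the scene stay as the last script left them, time stands still between calls to the robot, and variables do not carry over. Pictures are saved under pics/ and viewed, at most 14 in all, crops included, and the job is handed in when it is done.

```bash
mkdir -p pics
python3 - <<'E'
from bench import env, kinematics, monitor, eyes, job
import cv2,numpy as np
for n in("top","side"):
    f=eyes.grab_frame(n); cv2.imwrite(f"pics/{n}0.png",cv2.resize(f["frame"][:,:,::-1],(800,600),interpolation=cv2.INTER_CUBIC)); np.savez(f"{n}0.npz",**f)
    print(n,f["mtx"].round(1).tolist(),f["view"].round(4).tolist())
print(monitor.sense(), env.hold_point_z)
E
```

```text
top [[433.9, 0.0, 259.0], [0.0, 433.9, 190.1], [0.0, 0.0, 1.0]] [[0.0096, -0.9999, -0.0104, 0.0209], [-0.98, -0.0073, -0.1988, 0.5424], [0.1987, 0.0121, -0.98, 1.2717], [0.0, 0.0, 0.0, 1.0]]
side [[357.4, 0.0, 258.4], [0.0, 357.4, 190.4], [0.0, 0.0, 1.0]] [[0.8616, -0.5076, 0.0043, -0.4483], [-0.3669, -0.6286, -0.6857, 0.2901], [0.3508, 0.5892, -0.7278, 1.0543], [0.0, 0.0, 0.0, 1.0]]
{'clock': 0.1, 'joints': array([ 9.92554708e-01,  3.13399645e-01,  1.49835739e+00,  1.31054431e-05,
        1.33099284e+00, -2.23384888e-01]), 'qvel': array([ 0.00116072, -0.00141961, -0.00149199, -0.000466  ,  0.00071248,
       -0.00072372]), 'joint_efforts': array([ 2.19682741e-03, -4.12899828e+01, -2.60138118e+01, -1.90296187e-04,
        3.10830786e-03, -1.95330250e-05]), 'position': array([0.18228872, 0.49209636, 0.23079084]), 'ee_rot': array([ 1.76500404e-01,  9.84300398e-01, -5.30270464e-04, -2.31615403e-04]), 'contact_force': array([-0.31514029, -0.87482339, -0.74793357]), 'ft_torque': array([-0.0074582 ,  0.00347603,  0.04446132]), 'gripper_force': 0.0, 'finger_gap': 1.0003653179724854} 0.0187
```

View pics/top0.png

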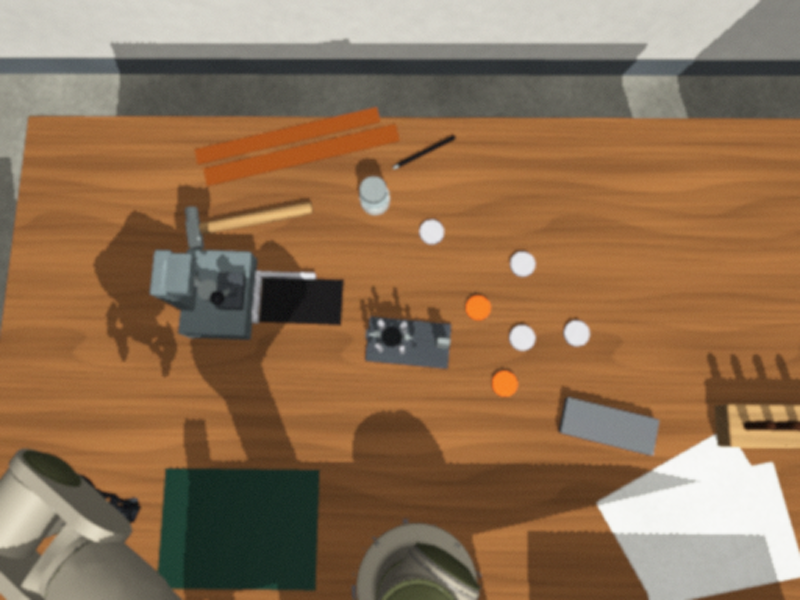

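View pics/side0.png

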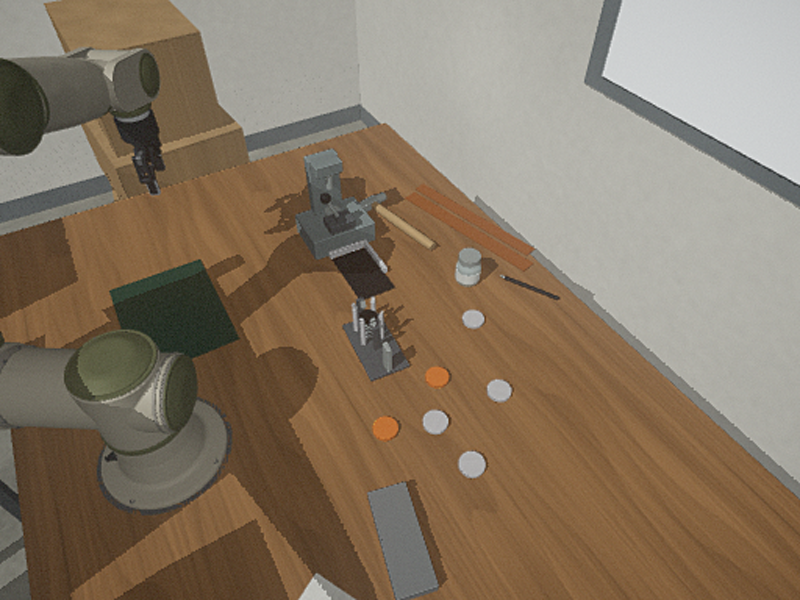

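The top view shows four bare blanks, at 800x600 pixels (432,232), (523,264), (522,337) and (577,333). The orange decoys are at (478,307) and (505,383), the magazine stack is near (391,336) with its handle at (443,341), and the press seat sheet spans (258..343, 277..324). The side view agrees.

```bash
cat > h.py <<'E'
from bench import env, kinematics, monitor, eyes, job
import cv2,numpy as np
from scipy.spatial.transform import Rotation as R
def cast(f,uv,z):
    uv=np.atleast_2d(uv).astype(float); V=f["view"]; Rm=V[:3,:3]; c=-Rm.T@V[:3,3]
    d=np.c_[uv,np.ones(len(uv))]@np.linalg.inv(f["mtx"]).T@Rm
    return c+d*((z-c[2])/d[:,2])[:,None]
def proj(f,p):
    p=np.atleast_2d(p); q=(p@f["view"][:3,:3].T+f["view"][:3,3])@f["mtx"].T
    return q[:,:2]/q[:,2:]
def blobs(mask,amin=20):
    n,l,s,c=cv2.connectedComponentsWithStats(mask.astype(np.uint8))
    return [(c[i],s[i,4],s[i]) for i in range(1,n) if s[i,4]>=amin]
def blanks(f,z=0.010,xy=None):
    hsv=cv2.cvtColor(f["frame"],cv2.COLOR_RGB2HSV)
    m=(hsv[...,1]<45)&(hsv[...,2]>150)
    out=[]
    for c,a,s in blobs(m,60):
        p=cast(f,c,z)[0]
        if 0.25<p[0]<0.8 and -0.5<p[1]<0.2 and a<450: out.append((p[:2].round(4).tolist(),int(a),c.round(1).tolist()))
    return out
E
python3 - <<'E'
from h import *
for n in("top","side"):
    f=dict(np.load(f"{n}0.npz")); print(n)
    for b in blanks(f): print(b)
    im=f["frame"]; hsv=cv2.cvtColor(im,cv2.COLOR_RGB2HSV)
    x0,y0,x1,y1={"top":(90,125,300,245),"side":(180,90,290,250)}[n]
    s={"top":3.8,"side":3.7}[n]
    cv2.imwrite(f"pics/{n}c.png",cv2.resize(im[y0:y1,x0:x1,::-1],None,fx=s,fy=s,interpolation=cv2.INTER_CUBIC))
f=dict(np.load("top0.npz"));hsv=cv2.cvtColor(f["frame"],cv2.COLOR_RGB2HSV).astype(int)
for p in[(245,222),(270,222),(283,219),(200,192),(165,180),(300,235),(240,200),(182,175)]: print(p,hsv[p[1],p[0]])
E
```

```text
top
([0.7676, 0.0921], 347, [239.4, 124.9])
([0.6904, -0.0269], 188, [275.8, 147.9])
([0.6235, -0.2124], 198, [334.0, 168.4])
([0.4813, -0.3164], 213, [368.5, 212.8])
([0.4717, -0.2077], 215, [333.7, 215.6])
side
([0.7565, 0.1007], 134, [298.1, 175.3])
([0.6868, -0.0251], 129, [302.2, 203.6])
([0.6202, -0.2108], 168, [318.9, 249.4])
([0.4686, -0.2067], 193, [278.2, 269.5])
([0.4791, -0.3155], 221, [301.7, 296.6])
(245, 222) [105  14 108]
(270, 222) [105  28  92]
(283, 219) [ 83  13 172]
(200, 192) [165  16  31]
(165, 180) [120   3 146]
(300, 235) [ 14 160 156]
(240, 200) [ 14 164 106]
(182, 175) [150   4 141]
```

View pics/topc.png

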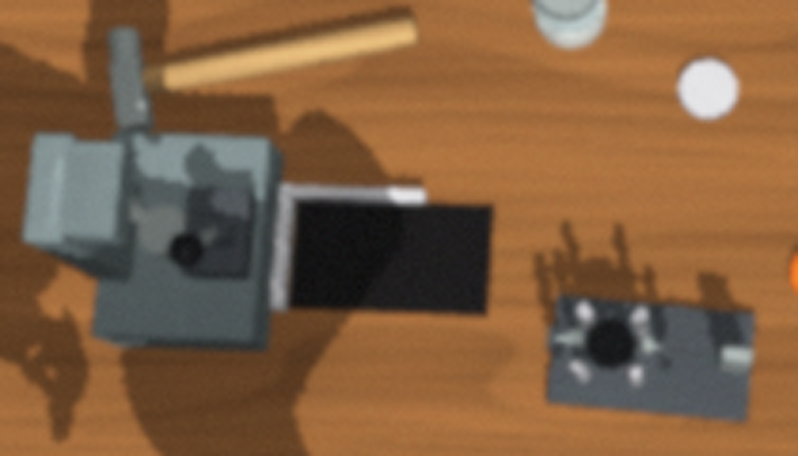

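View pics/sidec.png

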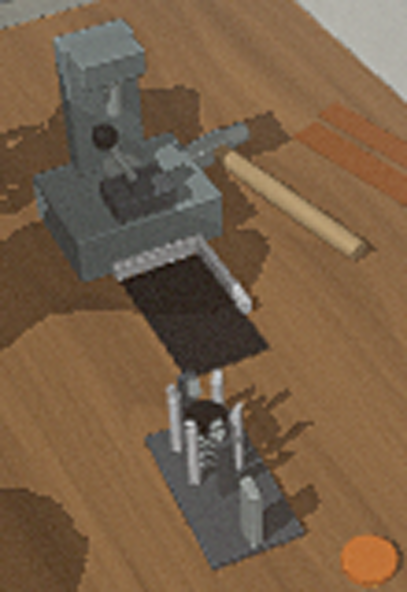

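The crops show the sheet's corners at topc (297,203), (492,207), (486,313) and (287,309). The magazine base corners are at (557,297), (755,310), (747,420) and (548,403). The lever ball is at (187,249), on the robot side.

```bash
cat >> h.py <<'E'
def rect(f,mask,z):
    "centre and edge axes (world) of the largest blob's boundary polygon at height z"
    cs,_=cv2.findContours(mask.astype(np.uint8),cv2.RETR_EXTERNAL,cv2.CHAIN_APPROX_NONE)
    c=max(cs,key=cv2.contourArea)[:,0]
    w=cast(f,c,z)[:,:2]
    return cv2.minAreaRect((w*1000).astype(np.float32))
E
python3 - <<'E'
from h import *
mk={}
for n in("top","side"):
    f=dict(np.load(f"{n}0.npz"));hsv=cv2.cvtColor(f["frame"],cv2.COLOR_RGB2HSV)
    box=np.zeros(hsv.shape[:2],bool)
    if n=="top": box[196:242,228:295]=1
    else: box[188:250,215:268]=1
    m=box&(hsv[...,1]<70); m=cv2.morphologyEx(m.astype(np.uint8),cv2.MORPH_CLOSE,np.ones((3,3)))
    print(n,"mag rect",rect(f,m,0.010))
    box[:]=0
    if n=="top": box[170:215,150:225]=1
    else: box[150:195,205:260]=1
    m=box&(hsv[...,2]<50)&(hsv[...,1]<110)
    print(n,"sheet",rect(f,m,0.0))
f=dict(np.load("top0.npz"));t=lambda u:(np.array(u)+.5)/3.8-.5+np.array([90,125])
print("mag",cast(f,t([(557,297),(755,310),(747,420),(548,403)]),.01).round(4)[:,:2].tolist())
print("foll",cast(f,t([(610,343)]),.068).round(4),"handle",cast(f,t([(737,351)]),.08).round(4))
print("posttops",cast(f,t([(584,311),(639,314),(636,373),(580,371)]),.094).round(4)[:,:2].tolist())
print("sheet",cast(f,t([(297,203),(492,207),(486,313),(290,309)]),.0).round(4)[:,:2].tolist())
print("ball",cast(f,t([(187,249)]),.152).round(4))
f=dict(np.load("side0.npz"));t=lambda u:(np.array(u)+.5)/3.7-.5+np.array([180,90])
print("side mag",cast(f,t([(147,437),(303,530),(217,569)]),.01).round(4)[:,:2].tolist())
print("foll",cast(f,t([(208,417)]),.068).round(4),"handle",cast(f,t([(251,486)]),.08).round(4))
print("sheet",cast(f,t([(122,280),(202,248),(268,349),(190,374)]),.0).round(4)[:,:2].tolist())
print("ball",cast(f,t([(104,137)]),.152).round(4))
E
```

```text
top mag rect ((461.11138916015625, 21.19440460205078), (167.17941284179688, 89.21548461914062), 84.62895202636719)
top sheet ((545.5628662109375, 239.00025939941406), (161.2249755859375, 88.94657135009766), 88.4633560180664)
side mag rect ((466.95770263671875, 56.40003204345703), (244.1777801513672, 99.99516296386719), 84.04862213134766)
side sheet ((544.0313110351562, 285.2093811035156), (81.53654479980469, 90.35152435302734), 87.98338317871094)
mag [[0.5099, 0.0973], [0.5003, -0.0663], [0.4096, -0.0595], [0.4221, 0.1029]]
foll [[0.4636 0.0511 0.068 ]] handle [[ 0.4564 -0.0483  0.08  ]]
posttops [[0.4847, 0.0707], [0.4826, 0.0281], [0.4367, 0.0299], [0.4379, 0.073]]
sheet [[0.5905, 0.3194], [0.5882, 0.1544], [0.4977, 0.1569], [0.4998, 0.3205]]
ball [[0.5197 0.365  0.152 ]]
side mag [[0.4235, 0.1061], [0.4955, -0.0627], [0.4091, -0.0609]]
foll [[0.4635 0.0529 0.068 ]] handle [[ 0.4538 -0.0445  0.08  ]]
sheet [[0.5017, 0.3273], [0.6004, 0.3299], [0.5858, 0.1581], [0.5007, 0.1671]]
ball [[0.5189 0.3745 0.152 ]]
```

```bash
cat >> h.py <<'E'
MAG=np.array([0.463,0.052]); YAW=-0.083
def quat(phi,pos):
    "tool down, fingers closing along world angle phi; the half turn nearest the present joints"
    best=None; j=monitor.sense()["joints"]
    for a in(phi,phi+np.pi):
        y=np.array([np.cos(a),np.sin(a),0]); z=np.array([0,0,-1.]); q=R.from_matrix(np.c_[np.cross(y,z),y,z]).as_quat()
        s=kinematics.ik(pos,q)
        if s is None or abs(s[5])>2.7: continue
        d=np.abs(np.array(s)-j).max()
        if best is None or d<best[0]: best=(d,q)
    return best[1]
def go(x,y,z,phi): p=[x,y,z]; env.reach(p,quat(phi,p))
def lin(x,y,z,v=.15,guard=None): return env.movel([x,y,z],velocity=v,guard=guard)
def st(t=""):
    s=monitor.sense(); print(t,"t%.1f"%s["clock"],s["position"].round(4),"F",s["contact_force"].round(1),"gap %.3f grip %.0f"%(s["finger_gap"],s["gripper_force"])); return s
def locate(xy,r=.06):
    ps=[]
    for n in("top","side"):
        c=[np.array(b[0]) for b in blanks(eyes.grab_frame(n)) if np.hypot(*(np.array(b[0])-xy))<r and b[1]>90]
        if c: ps.append(min(c,key=lambda p:np.hypot(*(p-xy))))
        print(n,ps[-1] if c else None)
    return np.mean(ps,0)
def pick(xy,phi,r=.06):
    p=locate(np.array(xy),r); env.release(); go(*p,.12,phi); lin(*p,.03,.25); lin(*p,-.0005,.06,guard=15)
    env.close_gripper(60); st("gripped"); lin(*p,.16,.25)
def save(n,name,box=None,s=1.5):
    im=eyes.grab_frame(n)["frame"][:,:,::-1]
    if box: im=im[box[1]:box[3],box[0]:box[2]]
    cv2.imwrite(f"pics/{name}.png",cv2.resize(im,None,fx=s,fy=s,interpolation=cv2.INTER_CUBIC))
E
python3 - <<'E'
from h import *
pick([.689,-.026],0.0)
go(*MAG,.16,YAW); lin(*MAG,.10,.15); st("hover")
save("side","hov1",(190,150,290,250),5.5)
E
```

```text
top [ 0.6904 -0.0269]
side [ 0.6867 -0.0253]
gripped t4.6 [ 6.891e-01 -2.620e-02  5.000e-04] F [-0.5  0.7  5.8] gap 0.549 grip 62
hover t6.9 [0.4638 0.0518 0.1003] F [0.3 0.5 0.8] gap 0.552 grip 62
```

View pics/hov1.png

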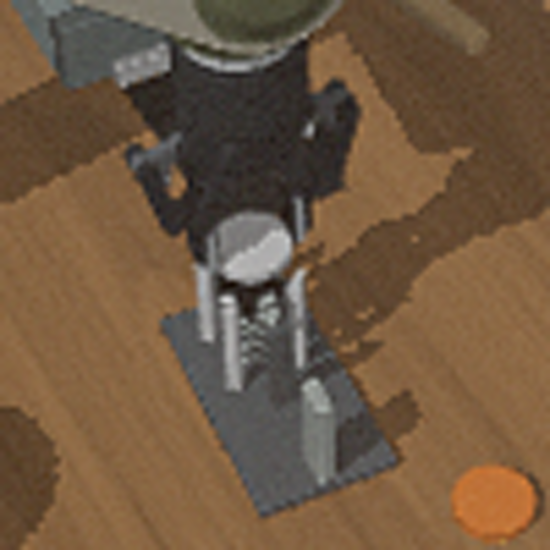

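The blank is held just above the posts, its centre at crop (250,247) and roughly over the stack. I'll insert it with a guard.

```bash
cat >> h.py <<'E'
def insert(zend=.058):
    hit=lin(*MAG,.085,.05,guard=12); s=st(f"in flare hit={hit}")
    if hit and s["position"][2]>.088: return False
    hit=lin(*MAG,zend,.04,guard=45); s=st(f"pressed hit={hit}")
    return not hit
E
python3 - <<'E'
from h import *
print(insert())
E
```

```text
in flare hit=False t7.4 [0.4628 0.0521 0.0848] F [-0.3  0.5 -0.5] gap 0.549 grip 67
pressed hit=False t8.2 [0.4634 0.052  0.0583] F [1.6 1.4 3.2] gap 0.550 grip 63
True
```

```bash
cat >> h.py <<'E'
def ram():
    "let go, rise, press with shut fingers on the middle; the force at 76 mm tells whether the blank is home"
    env.release(); lin(*MAG,.115,.2); env.close_gripper(20)
    hit=lin(*MAG,.076,.1,guard=30); s=st(f"ram@76 hit={hit}"); lin(*MAG,.067,.03,guard=45); st("ram end"); lin(*MAG,.16,.2)
E
python3 - <<'E'
from h import *
ram(); env.release()
save("side","in1",(215,180,275,240),9)
pick([.6215,-.2115],0.0)
go(*MAG,.16,YAW); st("before insert")
E
```

```text
ram@76 hit=False t10.4 [0.4632 0.052  0.0763] F [ 0.4 -0.1 -0.3] gap 0.001 grip 0
ram end t10.9 [0.4636 0.0519 0.0674] F [ 2.8 -0.5  2.7] gap -0.003 grip 2
top [ 0.6234 -0.2125]
side [ 0.6202 -0.2108]
gripped t15.5 [ 6.223e-01 -2.119e-01  4.000e-04] F [0.3 0.3 5.7] gap 0.552 grip 62
before insert t17.4 [0.4637 0.0513 0.1599] F [ 0.6 -0.1 -0.4] gap 0.551 grip 62
```

View pics/in1.png

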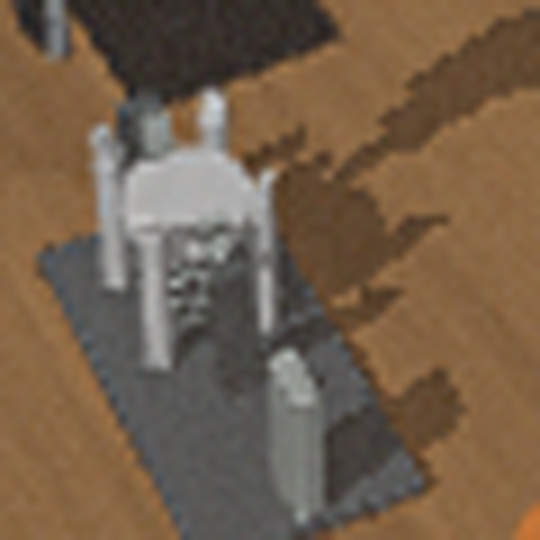

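Blank 1 sits inside the posts at crop (190,190). The shut fingers felt no force at 76 mm, so it is held down. Next I'll load the second blank and the rest.

Run:
```python
from h import *
if insert():
    ram(); env.release()
    pick([.480,-.316],0.0); go(*MAG,.16,YAW); st("before insert")
    if insert(): ram(); env.release()
    print(blanks(eyes.grab_frame("top")),blanks(eyes.grab_frame("side")))
```

```text
in flare hit=False t19.1 [0.4631 0.0521 0.0853] F [0.6 2.9 1.4] gap 0.552 grip 62
pressed hit=False t19.9 [0.4632 0.0521 0.0581] F [1.6 3.4 2.1] gap 0.548 grip 62
ram@76 hit=False t22.1 [0.4632 0.052  0.0763] F [ 0.6 -0.4 -0.2] gap -0.002 grip 0
ram end t22.6 [0.4636 0.0519 0.0674] F [3.  0.2 2.7] gap -0.003 grip 2
top [ 0.4814 -0.3164]
side [ 0.4791 -0.3154]
gripped t27.3 [ 4.805e-01 -3.161e-01  4.000e-04] F [-2.   2.3  6.9] gap 0.550 grip 61
before insert t29.4 [0.4634 0.0513 0.1599] F [0.7 0.3 0. ] gap 0.546 grip 62
in flare hit=False t31.1 [0.4632 0.0521 0.0853] F [0.  2.5 1.5] gap 0.551 grip 62
pressed hit=False t31.9 [0.4631 0.0521 0.058 ] F [0.7 4.4 1.7] gap 0.548 grip 62
ram@76 hit=False t34.1 [0.4632 0.052  0.0763] F [ 1.3  0.6 -0.7] gap 0.002 grip 0
ram end t34.6 [0.4637 0.0519 0.0674] F [ 2.8 -0.   4.2] gap -0.001 grip 2
[([0.7498, 0.083], 82, [242.1, 130.2]), ([0.4716, -0.2078], 216, [333.7, 215.7])] [([0.7608, 0.0996], 108, [299.2, 175.1]), ([0.4928, 0.1079], 125, [236.5, 200.0]), ([0.4685, -0.2066], 192, [278.1, 269.5])]
```

Run:
```python
from h import *
pick([.470,-.207],np.pi/2); go(*MAG,.16,YAW); st("before insert")
if insert(): ram(); env.release()
go(.35,-.25,.3,0)
save("side","in4",(200,165,290,255),6); save("top","top4",(90,125,390,300),2.6)
print(blanks(eyes.grab_frame("top")))
```

```text
top [ 0.4717 -0.2078]
side [ 0.4686 -0.2068]
gripped t39.0 [ 4.703e-01 -2.074e-01  3.000e-04] F [-2.7  1.1  7.6] gap 0.553 grip 60
before insert t40.9 [0.463  0.0514 0.1594] F [ 0.9 -1.  -0.4] gap 0.553 grip 62
in flare hit=False t42.5 [0.4631 0.0521 0.0852] F [0.5 0.9 1.3] gap 0.551 grip 62
pressed hit=False t43.3 [0.4634 0.0521 0.0582] F [2.5 3.2 2.3] gap 0.549 grip 62
ram@76 hit=False t45.5 [0.4632 0.052  0.0763] F [ 0.5 -0.8  0.2] gap 0.001 grip 0
ram end t46.0 [0.4636 0.0519 0.0673] F [ 2.7 -0.1  4.1] gap -0.000 grip 2
[([0.7886, 0.0996], 127, [237.2, 118.8]), ([0.7488, 0.0883], 61, [240.4, 130.4]), ([0.4715, 0.0534], 276, [250.0, 215.0])]
```

View pics/in4.png

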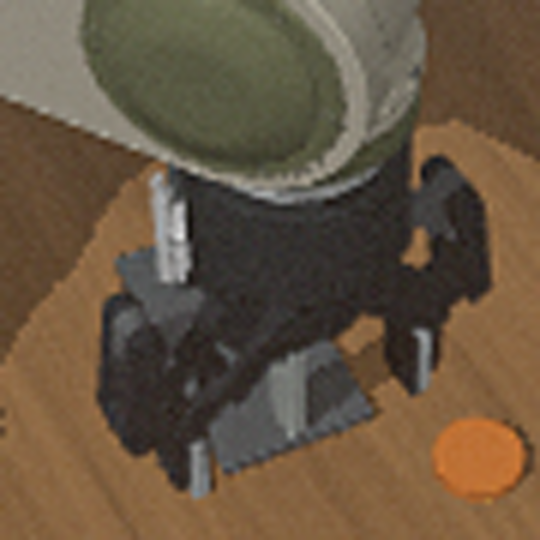

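View pics/top4.png

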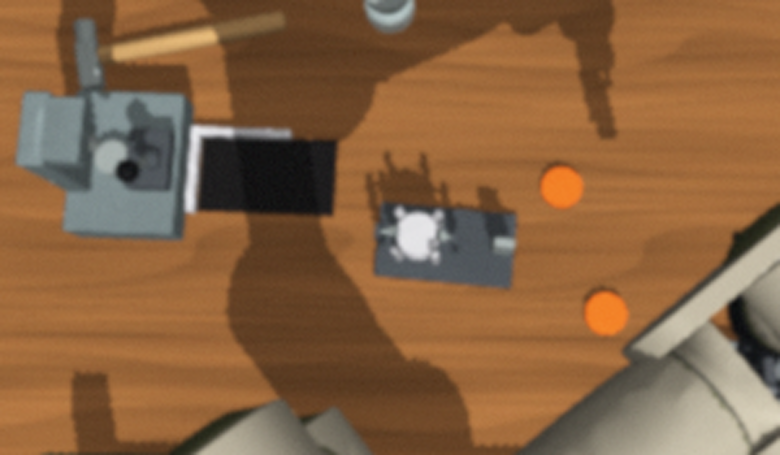

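All four blanks are inside the posts, with the white disc at top4 crop (417,236). Only the orange decoys remain on the bench. Before sliding, I'll fit lines to the sheet and base edges to get the yaw of each.

```bash
cat >> h.py <<'E'
def edges(f,m,z,yaw0):
    "edge lines of a blob: fit each of the four sides; returns yaw per long side and the side offsets (mm)"
    cs,_=cv2.findContours(cv2.resize(m.astype(np.uint8)*255,None,fx=4,fy=4,interpolation=cv2.INTER_LINEAR)//128,cv2.RETR_EXTERNAL,cv2.CHAIN_APPROX_NONE)
    c=max(cs,key=cv2.contourArea)[:,0]; w=cast(f,(c+.5)/4-.5,z)[:,:2]*1000
    c0=np.array(cv2.minAreaRect(w.astype(np.float32))[0]); A=np.array([[np.cos(yaw0),np.sin(yaw0)],[-np.sin(yaw0),np.cos(yaw0)]])
    l=(w-c0)@A.T; out={}
    for k,(a,s,h,g) in{"x+":(0,1,45,82),"x-":(0,-1,45,82),"y+":(1,1,82,45),"y-":(1,-1,82,45)}.items():
        q=l[(abs(l[:,a]*s-h)<7)&(abs(l[:,1-a])<g-12)]
        if len(q)<8: continue
        v=cv2.fitLine(q.astype(np.float32),cv2.DIST_HUBER,0,.01,.01).ravel(); v=v*np.sign(v[1-a]) if 1 else v
        ang=np.arctan2(-v[0],v[1]) if a==0 else np.arctan2(v[1],v[0])
        out[k]=(round(float(np.median(q[:,a])),1),round(float(yaw0+ang),4))
    return c0.round(1),out
def seatmag(f,magbox):
    hsv=cv2.cvtColor(f["frame"],cv2.COLOR_RGB2HSV); b=np.zeros(hsv.shape[:2],bool); u0,v0,u1,v1=magbox; b[v0:v1,u0:u1]=1
    m=cv2.morphologyEx((b&(hsv[...,1]<75)).astype(np.uint8),cv2.MORPH_CLOSE,np.ones((3,3)))
    return edges(f,m,.01,YAW)
E
python3 - <<'E'
from h import *
f=eyes.grab_frame("top"); np.savez("top4.npz",**f)
print(seatmag(f,(228,196,295,242)))
for th in(40,55,70):
    hsv=cv2.cvtColor(f["frame"],cv2.COLOR_RGB2HSV); b=np.zeros(hsv.shape[:2],bool); b[170:215,150:225]=1
    print("sheet",edges(f,b&(hsv[...,2]<th)&(hsv[...,1]<130),0,-.015))
E
```

```text
(array([460.8,  21.2]), {'x+': (43.7, -0.0876), 'x-': (-44.3, -0.0852), 'y+': (80.3, -0.0786), 'y-': (-83.4, -0.0694)})
sheet (array([544.1, 237.1]), {'x+': (44.4, -0.0037), 'x-': (-42.7, -0.0535), 'y+': (79.2, -0.018), 'y-': (-77.5, -0.0337)})
sheet (array([544.7, 238.3]), {'x+': (44.7, 0.0072), 'x-': (-44.5, -0.0391), 'y+': (80.2, -0.0366), 'y-': (-80.0, 0.0286)})
sheet (array([545.9, 238.2]), {'x+': (44.4, -0.0215), 'x-': (-45.9, -0.0299), 'y+': (81.3, -0.0188), 'y-': (-81.6, -0.0414)})
```

```bash
cat >> h.py <<'E'
SEAT=np.array([.546,.271]); SY=-.022; ZH=.028
def rot(a,v): return R.from_euler('z',a).apply([*v,0])[:2]
def htcp(p,yaw): return np.array(p)+rot(yaw,(0,-.1))
def slide(p,yaw,v=.06,guard=None,z=ZH-.0003):
    h=htcp(p,yaw); pos=[*h,z]; return env.movel(pos,velocity=v,frame=quat(yaw,pos),guard=guard)
def seat_rel(dx,dy): return SEAT+rot(SY,(dx,dy))
E
python3 - <<'E'
from h import *
h=htcp(MAG,YAW); env.release(); go(*h,.16,YAW); lin(*h,ZH,.1,guard=12); st("at handle"); env.close_gripper(30); st("grip")
b=SY-.015
slide(MAG+[-.005,.03],YAW); st("moving"); slide(seat_rel(-.012,-.06),b); st(); slide(seat_rel(-.008,-.02),b); s=st(); print(s["ft_torque"].round(2))
save("top","slid",(140,140,290,240),5.3)
E
```

```text
at handle t51.6 [ 0.455  -0.0477  0.0284] F [-0.3 -0.1  0.1] gap 0.995 grip 0
grip t52.3 [ 0.4545 -0.0476  0.0281] F [-2.9  0.   3.7] gap 0.139 grip 30
moving t53.0 [ 0.4505 -0.0177  0.0281] F [2.9 0.4 4.6] gap 0.135 grip 30
 t55.6 [0.5283 0.1097 0.0281] F [ -6.9 -12.6  11.9] gap 0.135 grip 32
 t56.5 [0.5341 0.1503 0.0281] F [-0.1 -6.5  7.2] gap 0.134 grip 30
[-0.8   0.22  0.05]
```

View pics/slid.png

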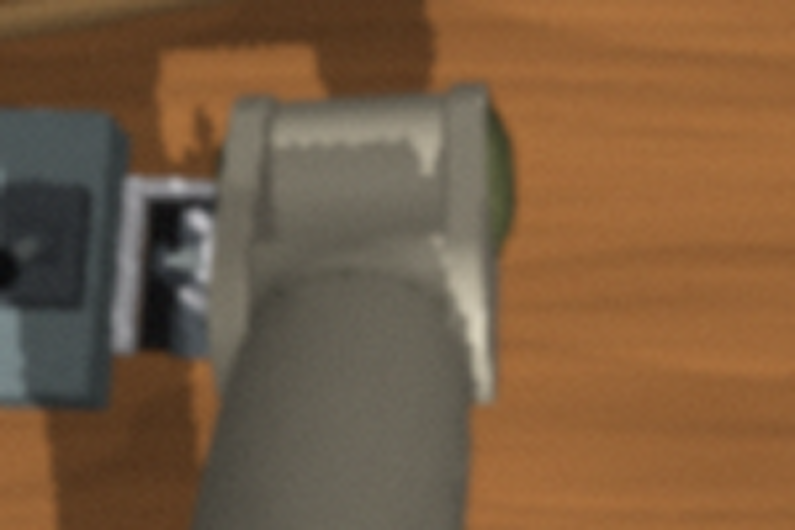

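The magazine's front edge is at crop x≈170, about 20 mm short of the y rail, and is free of the x rail. Next I'll push to contact.

Run:
```python
from h import *
b=SY-.015
env.hold(.3); s=st("rest"); 
print(slide(seat_rel(.012,-.02),b,.02,guard=14)); s=st("x push"); print(s["ft_torque"].round(2))
```

```text
rest t56.8 [0.5341 0.1503 0.0281] F [-0.6 -5.9  7. ] gap 0.134 grip 30
True
x push t57.1 [0.534  0.1503 0.0281] F [-1.9 -0.2  4. ] gap 0.134 grip 30
[ 0.04 -0.07  0.13]
```

Run:
```python
from h import *
b=SY-.015
for i in range(10):
    dx=-.006+.002*i
    g=slide(seat_rel(dx,-.02),b,.02,guard=30); s=st(f"{dx:.3f} {g}"); print(s["ft_torque"].round(2))
    if s["contact_force"][0]<-14 or g: break
```

```text
-0.006 False t57.4 [0.5341 0.1503 0.0281] F [-13.2  -7.2  16.4] gap 0.135 grip 31
[-0.96  1.57  0.15]Traceback (most recent call last):
  File "<stdin>", line 5, in <module>
  File "h.py", line 87, in slide
    h=htcp(p,yaw); pos=[*h,z]; return env.movel(pos,velocity=v,frame=quat(yaw,pos),guard=guard)
                                      ~~~~~~~~~^^^^^^^^^^^^^^^^^^^^^^^^^^^^^^^^^^^^^^^^^^^^^^^^
bench.MotionError: the arm cannot follow that straight line within its joint ranges
```

Run:
```python
from h import *
s=st(); print(s["joints"].round(3),s["ee_rot"].round(3))
b=SY-.015
for dx in(-.004,0,.006):
    pos=[*htcp(seat_rel(dx,-.02),b),ZH]; q=quat(b,pos); print(q.round(3),kinematics.ik(pos,q).round(3), kinematics.ik(pos,-q).round(3))
```

```text
t57.4 [0.5341 0.1503 0.0281] F [-13.2  -7.2  16.4] gap 0.135 grip 31
[ 0.064  0.619  1.615 -0.002  0.913  0.101] [ 0.72   0.694 -0.002 -0.001]
[-0.694  0.72   0.     0.   ] [0.064 0.623 1.607 0.    0.911 0.101] [0.064 0.623 1.607 0.    0.911 0.101]
[0.72  0.694 0.    0.   ] [ 0.064  0.63   1.595 -0.     0.917  0.101] [ 0.064  0.63   1.595 -0.     0.917  0.101]
[0.72  0.694 0.    0.   ] [ 0.063  0.64   1.576 -0.     0.926  0.1  ] [ 0.063  0.64   1.576 -0.     0.926  0.1  ]
```

```bash
cat >> h.py <<'E'
def quat_near(phi):
    e=monitor.sense()["ee_rot"]; qs=[]
    for a in(phi,phi+np.pi):
        y=np.array([np.cos(a),np.sin(a),0]); z=np.array([0,0,-1.]); qs.append(R.from_matrix(np.c_[np.cross(y,z),y,z]).as_quat())
    return max(qs,key=lambda q:abs(q@e))
def slide(p,yaw,v=.06,guard=None,z=ZH-.0003):
    return env.movel([*htcp(p,yaw),z],velocity=v,frame=quat_near(yaw),guard=guard)
def srel(s=None):
    "magazine pose in the seat frame (mm, rad) as implied by the gripper"
    s=s or monitor.sense(); y=R.from_quat(s["ee_rot"]).as_matrix()[:,1]; y=y*np.sign(y[0]); a=np.arctan2(y[1],y[0])
    p=s["position"][:2]-rot(a,(0,-.1)); return (rot(-SY,p-SEAT)*1000).round(2),round(a-SY,4)
E
python3 - <<'E'
from h import *
b=SY-.015
for i in range(10):
    dx=-.005+.0015*i
    g=slide(seat_rel(dx,-.02),b,.02,guard=35); s=st(f"{dx:.4f} {g}"); print(srel(s),s["ft_torque"].round(2))
    if s["contact_force"][0]<-22 or g: break
E
```

```text
-0.0050 False t57.6 [0.5342 0.1503 0.0281] F [-18.1  -6.7  21.7] gap 0.140 grip 32
(array([ -7.72, -20.92]), np.float64(-0.0144)) [-1.02  2.38  0.15]
-0.0035 False t57.9 [0.5354 0.1503 0.0282] F [-18.7  -7.4  21.9] gap 0.136 grip 35
(array([ -6.55, -20.87]), np.float64(-0.0135)) [-0.97  2.54  0.48]
-0.0020 False t58.1 [0.5367 0.1504 0.0281] F [-20.5  -6.5  24.4] gap 0.136 grip 38
(array([ -5.39, -20.75]), np.float64(-0.013)) [-0.79  2.76  0.71]
-0.0005 False t58.4 [0.5383 0.1507 0.0281] F [-19.6  -4.7  21.3] gap 0.130 grip 41
(array([ -3.75, -20.49]), np.float64(-0.0127)) [-0.56  2.65  0.8 ]
0.0010 False t58.6 [0.54   0.1509 0.0281] F [-17.9  -2.6  19.8] gap 0.135 grip 41
(array([ -2.06, -20.18]), np.float64(-0.0126)) [-0.24  2.37  0.86]
0.0025 False t58.9 [0.5402 0.1509 0.0283] F [-25.9  -3.7  27.2] gap 0.135 grip 43
(array([ -1.88, -20.23]), np.float64(-0.0124)) [-0.33  3.67  0.77]
```

Run:
```python
from h import *
b=SY-.012; Z=.0286
def rep(t): s=st(t); print("   ",*srel(s),s["ft_torque"].round(2)); return s
slide(seat_rel(0,-.02),b,.02,z=Z); rep("relaxed")
for dy in(-.015,-.01,-.005,-.003,-.001,.001,.003,.005):
    g=slide(seat_rel(0,dy),b,.03,guard=35,z=Z); s=rep(f"{dy} {g}")
    if s["contact_force"][1]<-22 or g: break
```

```text
relaxed t59.1 [0.5397 0.1511 0.0282] F [-11.8  -1.1  10.4] gap 0.131 grip 32
    [ -2.61 -20.05] -0.011 [-0.06  1.53  0.36]
-0.015 False t59.5 [0.5411 0.1556 0.0281] F [-4.3 -3.4  3.1] gap 0.140 grip 30
    [ -1.15 -15.5 ] -0.0119 [-0.44  0.45  0.05]
-0.01 False t59.8 [0.5415 0.1602 0.0281] F [-3.4 -5.   2.9] gap 0.135 grip 30
    [ -0.88 -10.92] -0.0118 [-0.77  0.27  0.24]
-0.005 False t60.1 [0.5417 0.165  0.0281] F [-2.1 -6.8  2.4] gap 0.135 grip 30
    [-0.84 -6.04] -0.0118 [-0.79  0.28  0.19]
-0.003 False t60.3 [0.5417 0.1668 0.0281] F [-3.  -7.5  3.3] gap 0.136 grip 30
    [-0.82 -4.27] -0.0118 [-1.04  0.31  0.24]
-0.001 False t60.6 [0.5418 0.1688 0.0281] F [-3.1 -7.4  3. ] gap 0.137 grip 30
    [-0.8  -2.32] -0.0118 [-1.09  0.28  0.21]
0.001 False t60.8 [0.5418 0.1707 0.0281] F [-2.3 -8.6  3.8] gap 0.135 grip 30
    [-0.82 -0.33] -0.0118 [-1.1   0.33  0.18]
0.003 False t61.1 [0.5418 0.1727 0.0281] F [-2.9 -7.9  4.3] gap 0.138 grip 30
    [-0.8   1.65] -0.0118 [-1.03  0.27  0.16]
0.005 False t61.3 [0.542  0.1729 0.0281] F [ -4.4 -20.7   5.6] gap 0.136 grip 31
    [-0.71  1.83] -0.0115 [-2.68  0.35  0.29]
```

Run:
```python
from h import *
b=SY-.012; Z=.0287
def rep(t): s=st(t); print("   ",*srel(s),s["ft_torque"].round(2)); return s
for dx in(.0015,.003,.0045,.006,.0075,.009):
    g=slide(seat_rel(dx,.0035),b,.02,guard=40,z=Z); s=rep(f"{dx} {g}")
    if s["contact_force"][0]<-28 or g: break
```

```text
0.0015 False t61.6 [0.5421 0.1728 0.0281] F [-11.1 -10.9   8.8] gap 0.137 grip 31
    [-0.61  1.77] -0.0114 [-1.51  1.22  0.31]
0.003 False t61.8 [0.5423 0.1728 0.0283] F [-18.9 -13.   17. ] gap 0.138 grip 32
    [-0.48  1.75] -0.011 [-1.65  2.46  0.36]
0.0045 False t62.1 [0.5425 0.1727 0.0284] F [-26.6 -14.   22.5] gap 0.138 grip 34
    [-0.3   1.66] -0.0107 [-1.73  3.63  0.4 ]
0.006 False t62.3 [0.5427 0.1726 0.0285] F [-33.9 -14.5  29.4] gap 0.137 grip 36
    [-0.1   1.57] -0.0102 [-1.84  4.78  0.42]
```

Run:
```python
from h import *
slide(seat_rel(0,.002),SY-.011,.02,z=.0283); st("relax"); env.release(); s=st("open"); p=s["position"]
lin(p[0],p[1],.2,.2); go(.38,-.2,.3,0)
f=eyes.grab_frame("top"); np.savez("top5.npz",**f); save("top","seat1",(150,150,240,225),8)
print(seatmag(f,(163,175,232,222)))
```

```text
relax t62.8 [0.542  0.1728 0.0281] F [-7.  -2.7  6.6] gap 0.135 grip 31
open t63.5 [0.5427 0.1731 0.0283] F [-1.1  0.7  0.8] gap 1.000 grip 0
(array([548.7, 244.1]), {'x+': (47.1, -0.1162), 'x-': (-48.9, -0.0323), 'y+': (86.2, 0.0538), 'y-': (-87.8, -0.0553)})
```

View pics/seat1.png

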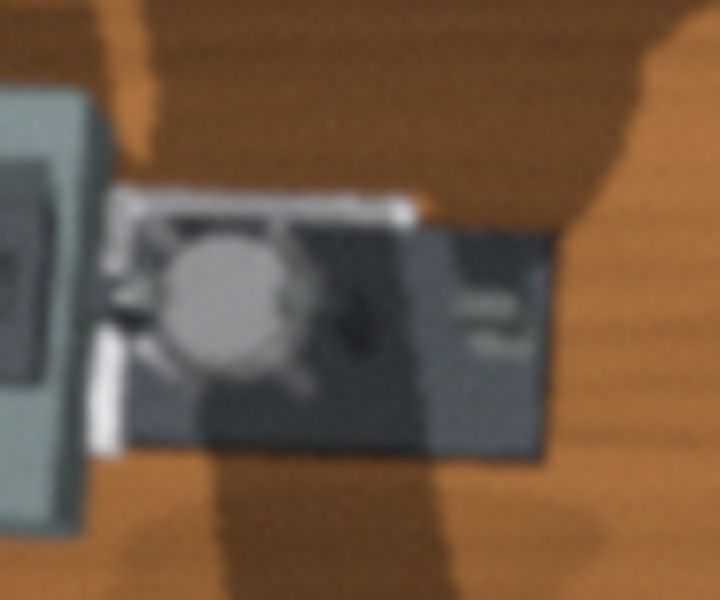

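The magazine looks seated with its base inside the rails, at crop (120..415, 225..450). The wrench during the push suggests it touched only at the rail's end. I'll regrip and turn it clockwise, feeling for front contact.

```bash
cat > align.py <<'E'
from h import *
def rep(t): s=st(t); print("   ",*srel(s),s["ft_torque"].round(2)); return s
def to(h,yaw,v=.02,z=.0285): return env.movel([*h,z],velocity=v,frame=quat_near(yaw),guard=50)
E
python3 - <<'E'
from align import *
h=np.array([.5423,.1731]); env.release(); go(*h,.16,-.033); lin(*h,.028,.1,guard=12); env.close_gripper(30); rep("grip")
for y in(-.033,-.038,-.043,-.048,-.053,-.058):
    to(h+[.001,.0005],y); s=rep(f"yaw {y}")
    if s["ft_torque"][2]>1.8: break
E
```

```text
grip t70.1 [0.5421 0.1731 0.0281] F [-1.8 -0.   1.7] gap 0.137 grip 30
    [-0.64  2.03] -0.0106 [-0.06  0.23  0.21]
yaw -0.033 t70.3 [0.5422 0.1731 0.0281] F [-5.3 -3.9  2.5] gap 0.138 grip 30
    [-0.63  2.02] -0.0105 [-0.53  0.81  0.25]
yaw -0.038 t70.6 [0.5421 0.1731 0.0281] F [-5.8 -4.3  1.8] gap 0.137 grip 32
    [-0.21  2.03] -0.0151 [-0.56  0.77  0.45]
yaw -0.043 t70.8 [0.5421 0.1732 0.0281] F [-5.9 -4.2  2.8] gap 0.132 grip 34
    [0.2  2.07] -0.0197 [-0.47  0.76  0.59]
yaw -0.048 t71.1 [0.5421 0.1731 0.0281] F [-7.7 -3.5  2.5] gap 0.134 grip 36
    [0.68 2.05] -0.0245 [-0.38  0.84  0.62]
yaw -0.053 t71.3 [0.542  0.1732 0.0281] F [-6.2 -3.8  3. ] gap 0.142 grip 39
    [1.11 2.07] -0.0292 [-0.48  0.84  0.76]
yaw -0.058 t71.6 [0.5421 0.1732 0.0281] F [-7.6 -3.4  3. ] gap 0.137 grip 43
    [1.59 2.06] -0.0338 [-0.36  0.84  0.87]
```

Run:
```python
from align import *
h=np.array([.5423,.1731])
for y in(-.048,-.038,-.028,-.018,-.008):
    to(h+[.001,.0005],y); s=rep(f"yaw {y}")
f=eyes.grab_frame("side"); np.savez("side6.npz",**f)
save("side","seat2",(195,140,275,215),8)
```

```text
yaw -0.048 t71.8 [0.542  0.1732 0.0281] F [-7.1 -4.3  2.8] gap 0.133 grip 36
    [0.63 2.08] -0.0243 [-0.49  0.8   0.66]
yaw -0.038 t72.1 [0.542  0.1732 0.0281] F [-7.6 -3.1  3.3] gap 0.138 grip 31
    [-0.29  2.12] -0.0151 [-0.42  0.85  0.36]
yaw -0.028 t72.3 [0.5421 0.1731 0.0281] F [-6.9 -3.7  3.9] gap 0.134 grip 30
    [-1.1   2.07] -0.0063 [-0.53  0.75 -0.14]
yaw -0.018 t72.6 [0.5424 0.1729 0.0281] F [-6.6 -4.8  1.4] gap 0.137 grip 30
    [-1.78  1.89] 0.003 [-0.72  0.51 -0.37]
yaw -0.008 t72.8 [0.5426 0.1728 0.0281] F [-4.5 -5.8  1.2] gap 0.138 grip 32
    [-2.52  1.74] 0.0124 [-0.88  0.44 -0.59]
```

View pics/seat2.png

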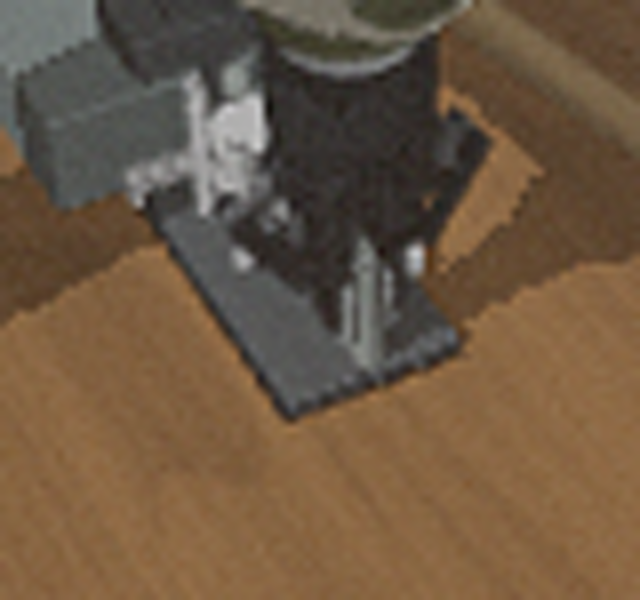

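Torque is near zero at a gripper yaw of about -0.031, so the magazine is close to square. I'll push +x once more at that yaw, let go, then square it against the y rail with shut fingers on the handle's back face.

Run:
```python
from align import *
h=np.array([.5423,.1731])
to(h+[.001,.0005],-.045); to(h+[.0025,.002],-.034); rep("final push"); to(h,-.032); rep("relax")
env.release(); s=monitor.sense(); p=s["position"]; lin(p[0],p[1],.17,.2); env.close_gripper(20)
b=h+rot(-.031,(0,-.045)); lin(*b,.17,.2); lin(*b,.033,.2); st("behind")
for k in(.020,.024,.026,.028,.030,.032,.034,.036):
    q=h+rot(-.031,(0,-.045+k)); g=lin(*q,.033,.03,guard=30); s=st(f"{k} {g}")
    if s["contact_force"][1]<-16 or g: break
lin(*b,.033,.1); lin(*b,.2,.2); env.release(); go(.38,-.2,.3,0)
f=eyes.grab_frame("top"); np.savez("top6.npz",**f); cv2.imwrite("pics/seat3.png",cv2.resize(f["frame"][165:225,160:235,::-1],None,fx=10,fy=10,interpolation=cv2.INTER_CUBIC))
```

```text
final push t73.5 [0.5422 0.1732 0.0282] F [-16.6 -14.   11.8] gap 0.136 grip 32
    [-0.56  2.18] -0.011 [-1.86  2.19  0.28]
relax t73.8 [0.5418 0.1729 0.0281] F [-3.  -1.5 -2.7] gap 0.134 grip 30
    [-1.05  1.84] -0.01 [-0.36  0.39  0.07]
behind t77.3 [0.5416 0.1284 0.034 ] F [-0.4  0.3  0. ] gap -0.000 grip 0
0.02 False t78.1 [0.5417 0.1473 0.0331] F [-0.4 -6.9  1.5] gap -0.000 grip 0
0.024 True t78.3 [0.5419 0.1474 0.0333] F [ 1.3 -6.5 -0.7] gap -0.009 grip 0
```

View pics/seat3.png

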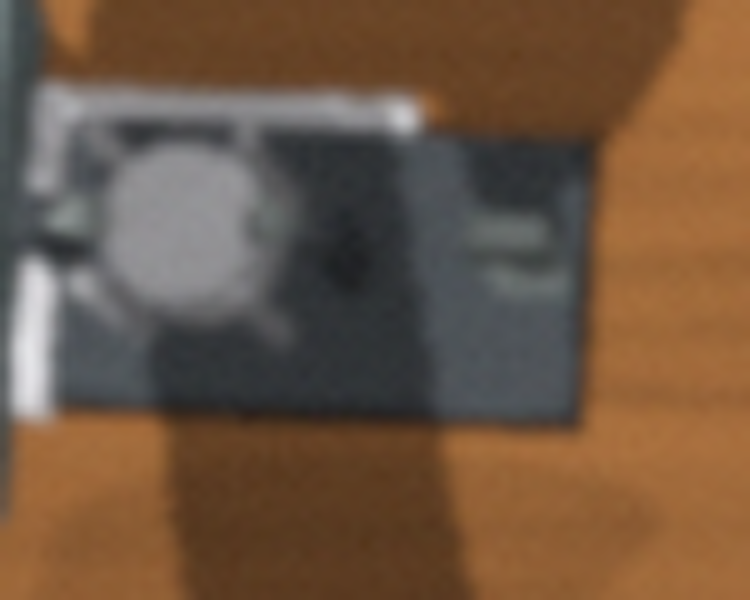

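The base sits flush along both rails, with its edges parallel and no sheet showing between, so the magazine is seated. Next I'll throw the lever.

Run:
```python
from h import *
f=dict(np.load("top6.npz"));hsv=cv2.cvtColor(f["frame"],cv2.COLOR_RGB2HSV)
y=.367; env.close_gripper(20); go(.455,y,.26,np.pi/2); lin(.455,y,.142,.15,guard=10); st("start")
for x in(.50,.54,.55,.555,.56,.565,.57,.575,.58,.585):
    g=lin(x,y,.142,.06,guard=15); s=st(f"{x} {g}")
    if g or s["contact_force"][0]<-8: break
p=s["position"]; lin(.455,y,.142,.15); lin(.455,y,.28,.2); go(.38,-.2,.3,0); st("end")
a=eyes.grab_frame("top")["frame"][125:230,90:240,::-1]; b=eyes.grab_frame("side")["frame"][90:215,180:290,::-1]
a=cv2.resize(a,(470,329)); b=cv2.resize(b,(290,329)); cv2.imwrite("pics/lev.png",np.hstack([a,b]))
```

```text
start t85.7 [0.4555 0.3671 0.143 ] F [0.2 0.3 0.1] gap 0.002 grip 0
0.5 False t86.6 [0.4999 0.367  0.1419] F [-1.1 -0.2  0.3] gap -0.003 grip 0
0.54 False t87.4 [0.5398 0.367  0.1419] F [-0.4  0.4 -0.4] gap 0.001 grip 0
0.55 False t87.7 [0.55  0.367 0.142] F [-0.  -0.1  0.2] gap -0.002 grip 0
0.555 False t88.0 [0.5551 0.367  0.142 ] F [-0.3  0.9 -0.3] gap 0.001 grip 0
0.56 False t88.2 [0.5602 0.367  0.142 ] F [-0.7 -0.3  0.5] gap -0.002 grip 0
0.565 False t88.5 [0.5624 0.3673 0.1419] F [-15.   -2.5   5.9] gap -0.002 grip 7
end t92.2 [ 0.3803 -0.1996  0.3   ] F [-0.1  0.   0.6] gap 0.001 grip 0
```

View pics/lev.png

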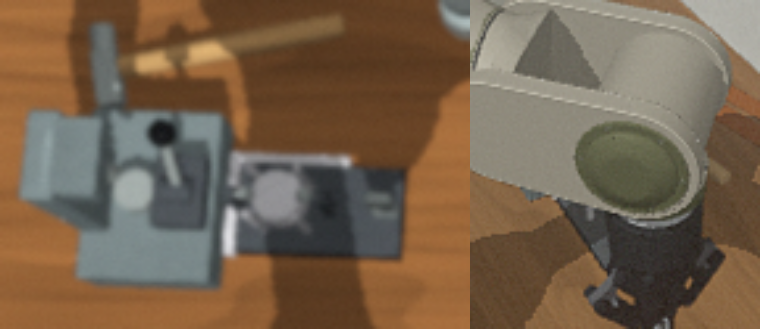

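The lever ball is now at (162,132) in the left half, on the far side. It came up against its stop with 15 N at the predicted spot. The magazine is still seated and the stack is still held.

```bash
python3 -c "
from h import *
print(job.hand_in())"
```

```text
the job is handed in; nothing more can be done
None
```

The job is handed in: all four loose blanks are loaded below the catches, the magazine looks flush against both rails (sub-millimetre gaps can't be confirmed from the cameras), and the lever was then thrown over to its stop.

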